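# Clamp the mould and peel off the top moulded tray

### The arm

A 7-joint arm with a two-finger parallel gripper is mounted at the origin on a cart in front of the work surface, level with it; the furniture and walls round the work are solid. World frame = base frame: x ahead of the robot, y to its left, z up, the work surface at z = 0. Lengths are in mm, angles in rad, forces in N, time in s.
With the tool pointing down it reaches from about 425 to 875 mm from the base axis. Payload 4.7 kg.
Tool frame: the origin (TCP) lies midway between the tips of the shut fingers; the grasp point (between the pads) lies 19 mm behind it (arm.grip_point_offset is the distance from the TCP to the grasp point, in mm); z points along the fingers, y is the line along which they close (so a half turn about z gives the same grasp; the last joint's range is limited). The gripper opens to 85 mm and grips with 20 to 120 N. Pads are 22 mm wide; open, the fingers measure 114 mm over their backs; the gripper's body (76 mm by 85 mm) begins 54 mm behind the grasp point. The pads swing forward as they close: fully open they stand 13 mm farther back than shut.
Start: joints at [-1.166, 0.321, -0.07, 1.45, 0.023, 1.371, -0.057], TCP at [247.631, 601.002, 231.349] pointing down, gripper open.
Joint ranges: [-2.86, 2.86], [-0.3, 2.09], [-1.38, 1.24], [0.06, 2.45], [-1.56, 4.7], [0.09, 2.05], [-2.69, 2.69]. Speed limits (rad/s): [2.57, 2.57, 3.14, 3.14, 3.14, 3.14, 3.14].

### API

Orientations are given as a unit quaternion [x, y, z, w].
In Python, from workcell import readout, vision, finish_job, arm gives the robot as it stands.
- The arm moves only by the tool play_rows, never from a script. Its arguments are lists of equal length, an entry for each row: "linear": the shift along the tool's x, y, z in cm, a list of three; "spin": the turn about the tool's z in rad. A call has 1 to 12 rows; each row is the pose to reach, as a shift and turn from the pose commanded when the call began, along the tool's axes at that moment; what a row does not reach only later rows make up. A row lasts 1/10 s, in which the tool goes at most 50 mm and 8.59 degrees, less where a joint would pass 70% of its speed; a pose out of reach is approached as far as the arm can. A call with a gripper value outside its range is refused whole. "fingers" is the gripper command: -1 is shut, 1 is fully open, values between are in proportion, set as the call begins (left out, the last holds). The fingers move at their own pace and stop on an object; "newtons" is the grip in N (left out, the last holds). Time passes only in rows, so rows that repeat a pose let the fingers close. It gives the time, the measured TCP pose, the force, the opening and the grip force at its end, in the units of the state.
- readout.state(): the state, without advancing time (a new reading comes with each control period).
- vision.read_camera(name): name is "scene" or "top" or "wrist"; returns a dict with "frame" (480x640x3 uint8, red, green, blue), "z_map" (480x640 float32, mm along the optical axis (not along the pixel's ray), 0 where there is no reading), "fovy" (degrees; the focal length in pixels is half the picture's height over the tangent of half this angle, whatever the lens; pixels are square), "cx", "cy" (the principal point, pixels), "R" (3x3) and "t" (3): a world point X has camera coordinates R X + t; the wrist camera has in their place "T_tool_cam" (4x4, takes a point from camera to tool coordinates, whose origin is the TCP and whose axes are the flange's). Camera axes: x right, y down, z forward; pixel columns grow to the right and rows downward; lengths in mm; the calibration is good to about 2 mm. A picture is of the moment at which its call begins: read the wrist's pose just before it.
- finish_job(): hands the job in; it is judged then, once.
The state is a dict: "t": time; "joint_positions": joint angles; "joint_velocities": joint speeds; "tau": joint torques, N m; "tcp_pos": TCP position; "orientation": TCP orientation; "contact_force": force on the tool from outside, world axes, zero at the start; "wrist_torque": the same for the moment, N m; "finger_gap": opening from 0.0 (shut) to 1.0 (fully open); "grip_force": force on a finger pad.
Only numpy, scipy, OpenCV 4.12 (cv2) and the standard library are available. Lean on these libraries where they do the work, as an engineer would, in place of code of your own. Each camera call takes 0.05 s, during which the arm holds its last target. There are 200 camera calls.

### The job

Two freshly moulded wooden trays have stuck together in their plywood mould. Wind the vise's handwheel clockwise by its crank knob until the jaw has pushed the mould against the fixed jaw and grips it firmly; then take the top tray alone by its rim and peel it off, raising one corner or end well up first while the opposite corner stays down, without lifting the lower tray or the mould. Finish still holding the top tray in the gripper, level, still and right way up, at least 10 cm clear above the stack, with the mould still clamped and the things around left alone.

Things in the scene. Friction and masses are not known exactly. Their poses are not given: they have to be found in the camera images.
- vise: plywood board of the clamping vise, fixed to the bench, 210 x 395 x 18 mm. Origin: on the bench, in the middle of the clamped mould's place; z up, y towards the fixed jaw, x across. The fixed jaw (wood, 180 mm long, top 60 mm above the bench) has its face at y = +75 mm. The grey gear case under the handwheel is at y = -215 mm, its cover 70 mm above the bench.
- jaw (a joint): travel of the sliding wooden jaw (180 mm long, 32 thick, top 58 mm above the bench), m: 0 = fully open (195 mm between the faces), grows as it closes towards the fixed jaw, 10 mm per radian of the handwheel through rack and pinion. The 150 mm wide mould, against the fixed jaw, is touched at 0.045; the jaw's rubber facing gives 1 mm per 9 N, so at 0.047 it is gripped with about 18 N.
- handwheel (a joint): angle of the handwheel, rad; grows clockwise seen from above, which closes the jaw; 0 = fully open, starts between 0 and 1.5. Friction of 0.22 Nm (5 N at the knob) keeps it where it is left, so the jaw keeps up to about 22 N when the knob is let go. Clamping the mould firmly takes a push of 10 to 12 N round the circle at the knob.
- wheel_axis (a point): point on the handwheel's upright axis (at x = +16, y = -215 mm in the vise's frame), at the height of the middle of the crank knob, 113 mm above the bench. The wheel is dark steel, 104 mm across, the top of its rim 94 mm above the bench.
- crank_knob (a point): centre of the upright black crank knob on the wheel's rim: a cylinder 21 mm across and 34 mm tall whose sleeve spins freely on its pin; it circles 42 mm from the wheel's axis. Its foot is 17 mm below this point, its top 17 mm above.
- mould_center (a point): centre of the loose plywood mould, 196 (x) x 150 (y) x 54 mm high, 0.85 kg, lying on the vise's board between the jaws, 3 to 12 mm short of the fixed jaw and up to 3 degrees askew; the jaws take it by its two long sides (y) and square it. z up.
- lower_tray_center (a point): centre (half-way up) of the lower moulded tray, same shape as the top one. It sits in the mould, its shoulder on the mould's top face, stuck there about twice as hard as the top tray is stuck to it.
- lower_tray: the lower tray: origin at the centre of its underside, z up, x along its 160 mm side, parallel to the mould's. Its rim's top is 56 mm above the origin and carries the top tray's shoulder.
- top_tray_center (a point): centre of the top moulded-veneer tray: light wood, open on top, 160 (x) x 120 (y) x 56 mm high, 0.12 to 0.2 kg. The upper 24 mm is an upright rim wall 8 mm thick, outer faces at x = +-80, y = +-60 mm, corners rounded; inside, a shoulder 19 mm below the rim's top, then a sloping well. Rim top 28 mm above this point. Stuck on by 4 glue spots at x = +-46, y = +-38 mm, on the well.
- top_tray: the top tray again, origin at the centre of its underside. Its shoulder's underside, 24 mm below the rim's top, rests on the lower tray's rim; the outer faces are flush there, so a grip deeper than 24 mm catches both trays. Each glue spot holds about 6 N and lets go for good once raised about 6 mm: tilting by 0.3 rad about the far lower corner of the rim frees all.
- top_tray_c0 (a point): the top tray's rim corner at -x, +y: on top of the rim, 4 mm in from both outer faces (76 and 56 mm from the middle). Seated, it lies 80 mm above the lower tray's origin.
- top_tray_c1 (a point): the top tray's rim corner at -x, -y: on top of the rim, 4 mm in from both outer faces (76 and 56 mm from the middle). Seated, it lies 80 mm above the lower tray's origin.
- top_tray_c2 (a point): the top tray's rim corner at +x, +y: on top of the rim, 4 mm in from both outer faces (76 and 56 mm from the middle). Seated, it lies 80 mm above the lower tray's origin.
- top_tray_c3 (a point): the top tray's rim corner at +x, -y: on top of the rim, 4 mm in from both outer faces (76 and 56 mm from the middle). Seated, it lies 80 mm above the lower tray's origin.
- mallet: bystander: beech mallet, 310 mm long, lying on the bench to the right; origin at its underside.
- block_plane: bystander: dark metal block plane with a wooden knob, 48 x 175 x 58 mm, to the left; origin at its underside.
- sanding_block: bystander: cork sanding block, 64 x 110 x 29 mm, to the left; origin at its underside.

How it is judged (in metres and radians):
On the way, in this order (a step that is already met when the one before it is completed fails the run):
1. the mould is pushed square against the fixed jaw and gripped by the jaw (contact force between jaw and mould above 8 N and y of mould_center in the frame of vise above -0.002 m and angle between the x axis of mould_center and the x axis of vise, either way round below 0.02 rad), for 0.3 s.
2. one corner of the top tray is raised at least 15 mm while the opposite corner is still down (raised less than 8 mm), the mould still clamped (all of step 1 and ((z of top_tray_c0 in the frame of lower_tray above 0.095 m and z of top_tray_c3 in the frame of lower_tray below 0.088 m) or (z of top_tray_c1 in the frame of lower_tray above 0.095 m and z of top_tray_c2 in the frame of lower_tray below 0.088 m) or (z of top_tray_c2 in the frame of lower_tray above 0.095 m and z of top_tray_c1 in the frame of lower_tray below 0.088 m) or (z of top_tray_c3 in the frame of lower_tray above 0.095 m and z of top_tray_c0 in the frame of lower_tray below 0.088 m))), for 0.1 s.
At the end, for the whole second after the job is handed in: fingers hold the top tray level (within 10 degrees), at rest, its underside some 10 cm (at least 88 mm) above the lower tray's rim and touching nothing else; the lower tray still sits in the mould, and the mould is square against the fixed jaw, gripped with over 8 N (all of step 1 and z of each of top_tray_c0, top_tray_c1, top_tray_c2, top_tray_c3 in the frame of lower_tray above 0.2 m and angle between top_tray_center's own z axis and vertical below 0.17 rad and contact force between the fingers and top_tray above 2 N and contact force between top_tray and lower_tray below 0.05 N and contact force between top_tray and vise below 0.05 N and contact force between top_tray and mould below 0.05 N and linear speed of top_tray below 0.02 m/s and angular speed of top_tray below 0.1 rad/s and z of lower_tray_center in the frame of mould_center below 0.027 m and horizontal distance between lower_tray_center and mould_center below 0.004 m and z of mould_center in the frame of vise below 0.049 m); the arm keeps its last pose, push and grip.
It fails at once if the lower tray comes out of the mould (z of lower_tray_center in the frame of mould_center above 0.029 m).
It fails at once if the mould is lifted off the vise's board by more than 8 mm (z of mould_center in the frame of vise above 0.053 m).
It fails at once if a bystander is moved more than 30 mm (distance of any of mallet, block_plane, sanding_block from where it was at the start of the episode above 0.03 m).
It also fails if it takes over 67 s, if anything falls off the work surface, if the arm or the gripper's body presses on something with over 40 N, if the wrist force passes 120 N, or if a joint passes its speed limit or range.

## Working session

There is one attempt and no reset: what is moved stays moved. The work goes in short steps, Python scripts to look and compute and a tool call to move; the robot and the scene stay as the last step left them, time stands still between calls to the robot, and variables do not carry over. Pictures are saved under pics/ and viewed, at most 10 in all, crops included, and the job is handed in when it is done.

Besides the shell and the picture viewer there is one more tool, called by a JSON object that holds its "fn" and its "kwargs", one argument or row to a line. play_rows: Moves the arm, as the interface text tells. Its arguments: {"type":"object","properties":{"linear":{"type":"array","items":{"type":"array","items":{"type":"number"}}},"spin":{"type":"array","items":{"type":"number"}},"fingers":{"type":"number"},"newtons":{"type":"number"}},"required":["linear","spin"]}

```bash
mkdir -p pics; ls; cat > h.py <<'E'
import numpy as np, cv2
from workcell import readout, vision, finish_job, arm
from scipy.spatial.transform import Rotation as Rn
def cam(n):
    s=readout.state(); c=vision.read_camera(n)
    c['f']=240/np.tan(np.radians(c['fovy'])/2)
    if n=='wrist':
        T=np.eye(4);T[:3,:3]=Rn.from_quat(s['orientation']).as_matrix();T[:3,3]=s['tcp_pos']
        c['W']=T@np.array(c['T_tool_cam'])
    else:
        W=np.eye(4);W[:3,:3]=np.array(c['R']).T;W[:3,3]=-W[:3,:3]@np.array(c['t']);c['W']=W
    return c
def cloud(c):
    v,u=np.mgrid[:480,:640];z=c['z_map']
    P=np.stack([(u-c['cx'])/c['f']*z,(v-c['cy'])/c['f']*z,z],-1)
    P=P@c['W'][:3,:3].T+c['W'][:3,3];P[z<=0]=np.nan
    return P
def save(c,n,box=None,k=1):
    im=c['frame'][...,::-1]
    if box: im=im[box[1]:box[3],box[0]:box[2]]
    cv2.imwrite('pics/'+n+'.png',cv2.resize(im,None,fx=k,fy=k,interpolation=cv2.INTER_CUBIC))
E
python3 - <<'E'
from h import *
s=readout.state();print({k:np.round(v,3).tolist() for k,v in s.items()})
for n in('top','scene'):
    c=cam(n);save(c,n);np.save(n+'.npy',cloud(c));print(n,np.round(c['W'],3).tolist(),c['fovy'])
E
```

```text
pics
{'t': 0.0, 'joint_positions': [-1.166, 0.322, -0.07, 1.452, 0.023, 1.371, -0.057], 'joint_velocities': [0.001, 0.0, -0.001, -0.0, -0.001, 0.001, 0.002], 'tau': [0.001, -49.359, -0.382, -31.434, 0.013, 0.011, 0.0], 'tcp_pos': [247.409, 600.48, 230.198], 'orientation': [0.194, 0.981, -0.001, -0.0], 'contact_force': [0.366, 0.556, 0.628], 'wrist_torque': [0.052, 0.011, -0.021], 'grip_force': 0.0, 'finger_gap': 1.0}
top [[0.019, -0.982, 0.19, 273.805], [-0.999, -0.013, 0.035, -12.81], [-0.032, -0.19, -0.981, 1588.318], [0.0, 0.0, 0.0, 1.0]] 43.2283488981504
scene [[0.603, -0.399, 0.69, -493.62], [-0.798, -0.309, 0.518, -756.847], [0.006, -0.863, -0.505, 861.017], [0.0, 0.0, 0.0, 1.0]] 50.76710318850238
```

View pics/top.png

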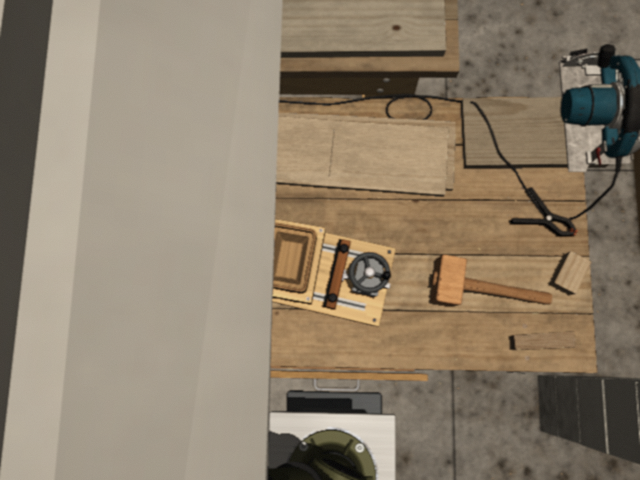

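View pics/scene.png

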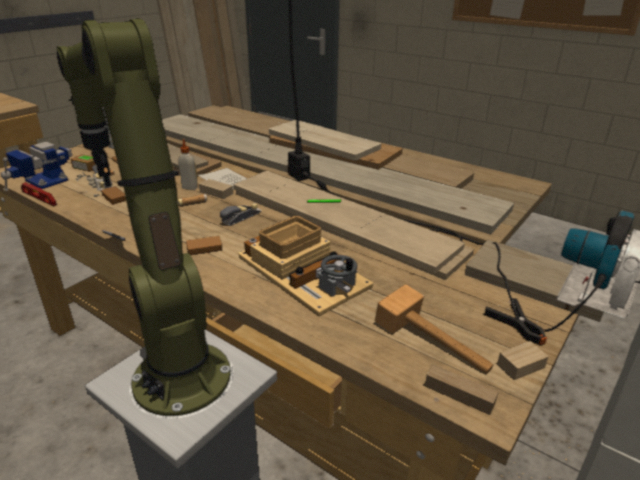

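```bash
python3 - <<'E'
from h import *
a=np.load('top.npy');b=np.load('scene.npy')
for n,P,pts in(('top',a,[(345,270),(370,272),(387,274),(343,244),(331,300),(394,247),(379,324),(299,258),(150,250)]),('sc',b,[(338,270),(290,235),(330,240),(290,252),(245,243),(371,285),(319,309),(205,244),(240,212)])):
    for u,v in pts: print(n,u,v,np.round(P[v,u]))
# ortho fused colour map
ims={'top':cv2.imread('pics/top.png'),'scene':cv2.imread('pics/scene.png')}
x0,x1,y0,y1=450,850,-250,200   # x up, y left ; 
k=1.3
out=[]
for n,P in(('top',a),('scene',b)):
    m=(P[...,2]>-5)&(P[...,2]<200)&(P[...,0]>x0)&(P[...,0]<x1)&(P[...,1]>y0)&(P[...,1]<y1)
    o=np.zeros((int((x1-x0)*k),int((y1-y0)*k),3),np.uint8)
    q=P[m];c=ims[n][m];i=np.argsort(q[:,2])
    for p,cc in zip(q[i],c[i]): cv2.circle(o,(int((y1-p[1])*k),int((x1-p[0])*k)),1,cc.tolist(),-1)
    out.append(o)
    print(n,m.sum())
    # height stats
    for lo,hi in((85,120),(120,140)): 
        qq=q[(q[:,2]>lo)&(q[:,2]<hi)]; print(lo,hi,len(qq),np.round(qq.mean(0)),np.round(qq.min(0)),np.round(qq.max(0)))
cv2.imwrite('pics/ortho.png',cv2.resize(np.hstack(out),(800,360)))
# enlarged crops
t=cv2.resize(ims['top'][210:335,270:400],None,fx=3,fy=3,interpolation=2)[:375,:390]
s=cv2.resize(ims['scene'][205:315,180:380],None,fx=2,fy=2,interpolation=2)
w=np.zeros((600,800,3),np.uint8);w[:375,:390]=t;w[:220,400:800]=s
cv2.imwrite('pics/crop.png',w)
E
```

```text
top 345 270 [508. -31.  54.]
top 370 272 [497. -92.  97.]
top 387 274 [ 488. -132.  129.]
top 343 244 [571. -25.  75.]
top 331 300 [428.   4.  80.]
top 394 247 [ 580. -161.   -0.]
top 379 324 [ 376. -121.   -2.]
top 299 258 [535.  87.  70.]
top 150 250 [ 329.   84. 1286.]
sc 338 270 [486. -95.  76.]
sc 290 235 [557. 138.  76.]
sc 330 240 [715.  96.  -0.]
sc 290 252 [468.  64.  84.]
sc 245 243 [463. 244.  52.]
sc 371 285 [ 559. -162.   13.]
sc 319 309 [ 377. -112.   15.]
sc 205 244 [410. 373.  27.]
sc 240 212 [639. 442.  29.]
top 22048
85 120 1865 [523.  21.  98.] [ 450. -140.   85.] [617. 151. 120.]
120 140 233 [531.  36. 124.] [ 451. -139.  120.] [614. 145. 135.]
scene 10408
85 120 1588 [523.  57. 100.] [ 450. -143.   85.] [617. 184. 120.]
120 140 40 [492. -70. 124.] [ 468. -141.  120.] [602. 174. 131.]
```

View pics/crop.png

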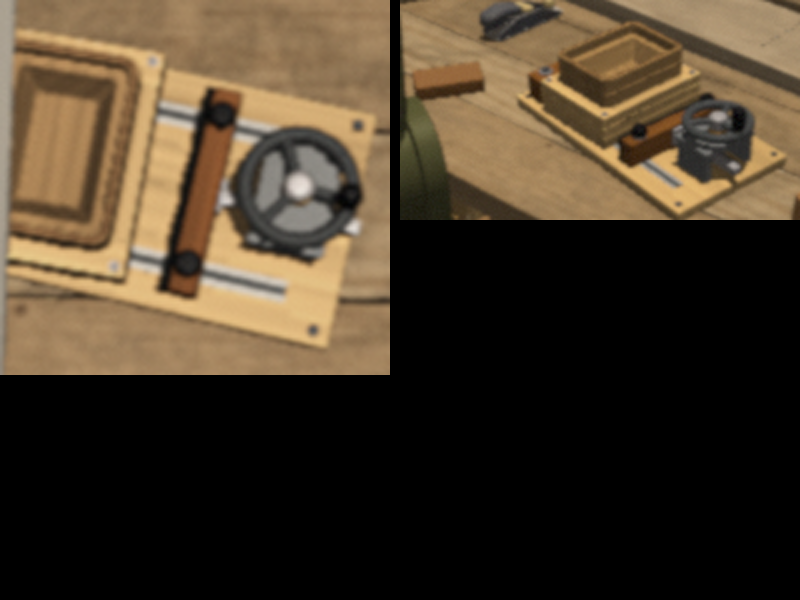

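{"fn": "play_rows", "kwargs": {
  "linear": [
    [-5,-3,-1],
    [-10,-6,-2],
    [-15,-9,-4],
    [-20,-12,-6],
    [-25,-16,-8],
    [-29,-20,-10],
    [-31,-25,-12],
    [-33,-30,-12],
    [-35,-34,-12],
    [-38,-38,-12],
    [-40,-42,-12],
    [-42,-46,-12]
  ],
  "spin": [0,0,0,0,0,0,-0.1,-0.18,-0.18,-0.18,-0.18,-0.18],
  "fingers": 1
}}

```text
t: 1.3
tcp_pos: [454.6, 69.0, 349.9]
orientation: [0.105, 0.994, 0.0, 0.0]
contact_force: [0.9, 0.1, -0.0]
finger_gap: 1.0
grip_force: 0.0
```

```bash
cat >> h.py <<'E'
def pix(c,u,v,h):
    d=c['W'][:3,:3]@np.array([(u-c['cx'])/c['f'],(v-c['cy'])/c['f'],1]);o=c['W'][:3,3]
    return o+d*(h-o[2])/d[2]
E
python3 - <<'E'
from h import *
c=cam('wrist');save(c,'w1');np.save('w1.npy',cloud(c));s=readout.state()
print(s['t'],np.round(s['tcp_pos']),np.round(s['orientation'],3),np.round(c['T_tool_cam'],2).tolist(),c['fovy'],c['cx'],c['cy'])
c=cam('top')
for n,u,v,h in(('hub',369.7,271.7,97),('knob',385.7,275,130),('cA',395,248.3,18),('cB',378.3,325.7,18)):print(n,np.round(pix(c,u,v,h)))
E
```

```text
1.35 [456.  59. 351.] [ 0.112  0.994 -0.002  0.001] [[-0.0, -0.95, -0.32, 83.3], [1.0, -0.0, 0.0, -0.73], [-0.0, -0.32, 0.95, -142.94], [0.0, 0.0, 0.0, 1.0]] 58.99065621048198 320.8659936201091 238.3255971767146
hub [498. -91.  97.]
knob [ 485. -128.  130.]
cA [ 573. -162.   18.]
cB [ 370. -118.   18.]
```

View pics/w1.png

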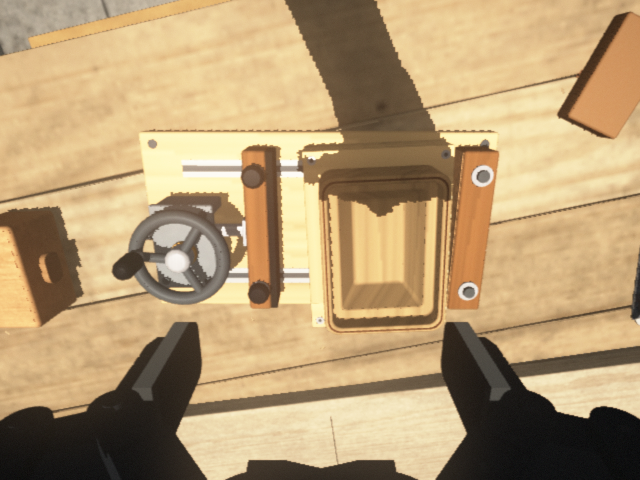

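```bash
cat > meas.py <<'E'
from h import *
def meas(tag):
    c=cam('wrist');P=cloud(c);s=readout.state();save(c,tag)
    def rect(lo,hi,box):
        u0,v0,u1,v1=box;Q=P[v0:v1,u0:u1].reshape(-1,3);Q=Q[(Q[:,2]>lo)&(Q[:,2]<hi)].astype(np.float32)
        return Q
    Q=P.reshape(-1,3);return c,P,Q[~np.isnan(Q[:,0])],s
E
python3 - <<'E'
from meas import *
c,P,Q,s=meas('w2');print(np.round(s['tcp_pos'],1),np.round(s['orientation'],4))
def R(lo,hi,xl,xh,yl,yh):
    q=Q[(Q[:,2]>lo)&(Q[:,2]<hi)&(Q[:,0]>xl)&(Q[:,0]<xh)&(Q[:,1]>yl)&(Q[:,1]<yh)].astype(np.float32)
    r=cv2.minAreaRect(q[:,:2]);print(len(q),np.round(r[0],1),np.round(r[1],1),round(r[2],2),'z med',np.median(q[:,2]));return q
print('tray rim');R(112,128,400,660,-20,170)
print('mould top');R(66,78,400,660,-20,170)
print('wheel');q=R(88,99,440,560,-170,-38)
print('circle',cv2.minEnclosingCircle(q[:,:2]))
print('knob');q=R(122,140,440,560,-170,-38);print(q.mean(0))
print('board');R(12,23,350,650,-190,220)
print('jaws');R(50,63,350,650,-60,20);R(55,66,350,650,100,220)
c0=c
E
```

```text
[455.   67.3 350.2] [1.09e-01 9.94e-01 4.00e-04 3.00e-04]
tray rimTraceback (most recent call last):
  File "<stdin>", line 6, in <module>
  File "<stdin>", line 5, in R
cv2.error: OpenCV(4.12.0) /io/opencv/modules/imgproc/src/convhull.cpp:143: error: (-215:Assertion failed) total >= 0 && (depth == CV_32F || depth == CV_32S) in function 'convexHull'
```

View pics/w2.png

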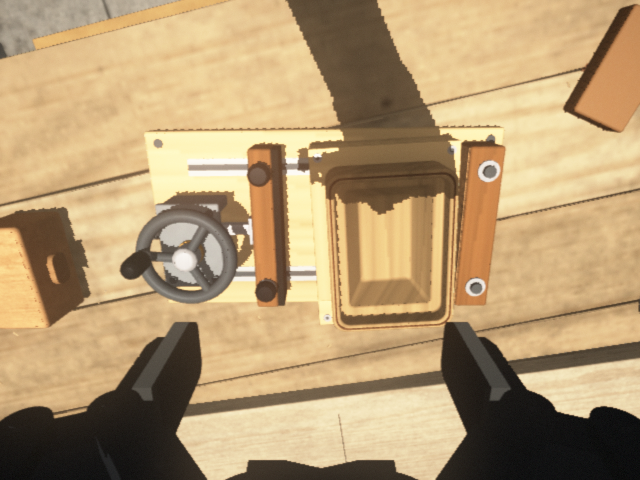

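```bash
python3 - <<'E'
from meas import *
c,P,Q,s=meas('w3');print(np.round(s['tcp_pos'],1),np.round(s['orientation'],4),len(Q))
for u,v in((230,260),(133,264),(184,262),(340,173),(445,175),(335,322),(445,320),(323,315),(158,143),(493,170),(470,200),(265,200),(100,200)):print(u,v,np.round(P[v,u],1))
def R(n,lo,hi,xl,xh,yl,yh):
    q=Q[(Q[:,2]>lo)&(Q[:,2]<hi)&(Q[:,0]>xl)&(Q[:,0]<xh)&(Q[:,1]>yl)&(Q[:,1]<yh)]
    q=np.ascontiguousarray(q,dtype=np.float32)
    if len(q)<5: print(n,len(q));return
    r=cv2.minAreaRect(np.ascontiguousarray(q[:,:2]));print(n,len(q),np.round(r[0],1),np.round(r[1],1),round(r[2],2),'z med',np.median(q[:,2]),q.mean(0),cv2.minEnclosingCircle(np.ascontiguousarray(q[:,:2])))
R('tray rim',110,128,400,660,-20,170)
R('wheel',86,99,440,560,-170,-38)
R('knob',122,140,440,560,-170,-38)
R('board',12,23,350,650,-190,240)
R('jaw',50,63,350,650,-60,20);R('fj',55,66,350,650,100,220)
E
```

```text
[454.7  70.2 349.9] [ 1.067e-01  9.943e-01  6.000e-04 -1.000e-04] 306002
230 260 [511.2 -40.4  89.9]
133 264 [ 484.4 -121.3  121.3]
184 262 [500.5 -83.6  97.8]
340 173 [446.   87.4 102.5]
445 175 [464.5 177.4 120.8]
335 322 [587.9  52.  119.8]
445 320 [609.6 159.5 119.8]
323 315 [603.4  36.7  72.6]
158 143 [385.6 -99.9  19.3]
493 170 [484.5 240.6  61.6]
470 200 [511.1 214.6  60.8]
265 200 [464.8   5.1  58.9]
100 200 [ 434.4 -197.6   -0.5]
tray rim 4517 [531.  113.5] [120.1 160.8] 80.88 z med 119.97595 [533.65674 106.95621 119.08718] ((530.892333984375, 113.31391906738281), 94.02204132080078)
wheel 4613 [499.3 -87.9] [100.2 103.4] 82.65 z med 93.063835 [496.90585  -85.454025  92.82149 ] ((499.2100830078125, -89.19181823730469), 52.00733184814453)
knob 345 [ 487.6 -129.4] [18.8 18.3] 65.04 z med 128.27122 [ 487.0687  -127.75877  127.76565] ((487.93353271484375, -129.4788818359375), 9.941157341003418)
board 16273 [511.   40.2] [368.8 209.7] 77.79 z med 18.336052 [461.1695   -12.077507  18.317053] ((510.3840026855469, 39.960182189941406), 209.30889892578125)
jaw 3984 [495.5 -29.8] [ 75.8 179. ] 77.8 z med 58.27777 [495.16568    -6.9164367  58.0296   ] ((499.64923095703125, -10.75472354888916), 89.99763488769531)
fj 3601 [521.2 189.6] [234.5 100.2] 21.0 z med 60.455868 [556.2584   203.25578   60.318195] ((533.6793212890625, 157.05191040039062), 118.22062683105469)
```

{"fn": "play_rows", "kwargs": {
  "linear": [
    [-2,-5,2],
    [-4,-9,5],
    [-6,-13,8],
    [-7.45,-17,11],
    [-7.45,-18.8,15],
    [-7.45,-18.8,18],
    [-7.45,-18.8,21],
    [-7.45,-18.8,23],
    [-7.45,-18.8,25],
    [-7.45,-18.8,25],
    [-7.45,-18.8,25]
  ],
  "spin": [0,0,0,0,0,0,0,0,0,0,0],
  "fingers": 1,
  "newtons": 40
}}

```text
t: 2.6
tcp_pos: [488.5, -126.9, 99.8]
orientation: [0.104, 0.995, -0.0, -0.001]
contact_force: [-0.7, 1.1, 0.3]
finger_gap: 1.003
grip_force: 0.0
```

```bash
cat > v.py <<'E'
from h import *
a=np.radians(-12.2);O=np.array([529,124.5])
X=np.array([np.cos(a),np.sin(a)]);Y=np.array([-np.sin(a),np.cos(a)])
def tov(p): d=np.array(p[:2])-O; return np.array([d@X,d@Y])
E
python3 - <<'E'
from v import *
s=readout.state();print(s['t'],s['tcp_pos'],tov(s['tcp_pos']),s['orientation'],s['contact_force'])
P=np.load('w1.npy')
save(cam('wrist'),'w4')
E
```

```text
2.6 [ 488.50858772 -126.87825731   99.79069466] [  13.54550912 -254.25794363] [ 1.04095349e-01  9.94567183e-01 -4.67443308e-05 -5.23175172e-04] [-0.67014488  1.06675563  0.31667989]
```

View pics/w4.png

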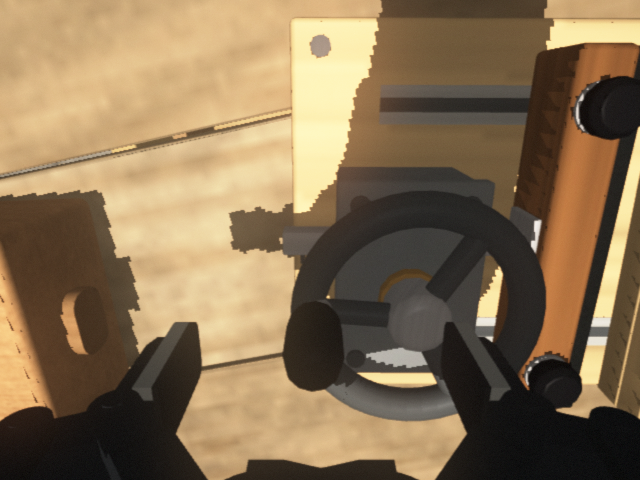

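{"fn": "play_rows", "kwargs": {
  "linear": [
    [0,0,0],
    [0,0,0],
    [0,0,0],
    [0,0,0],
    [0,0,0],
    [0,0,0]
  ],
  "spin": [0,0,0,0,0,0],
  "fingers": -1,
  "newtons": 40
}}

```text
t: 3.25
tcp_pos: [488.3, -129.5, 100.5]
orientation: [0.106, 0.994, -0.001, 0.0]
contact_force: [-2.9, -3.9, 5.7]
finger_gap: 0.234
grip_force: 39.3
```

```bash
python3 - <<'E'
from v import *
s=readout.state();p=tov(s['tcp_pos']);print(s['t'],s['tcp_pos'],p,s['orientation'],s['contact_force'],s['finger_gap'],s['grip_force'])
d=p-[16,-215];print(np.hypot(*d),np.degrees(np.arctan2(d[1],d[0])))
ph0=np.arctan2(d[1],d[0])
r=42
st=0.3
for i in range(0,16): 
    f=ph0-st*i; print(i,np.round(np.degrees(f)), 'vise',np.round(np.array([16,-215])+r*np.array([np.cos(f),np.sin(f)]),1),'tool cm',np.round([-(r*np.cos(f)-d[0])/10,(r*np.sin(f)-d[1])/10],2))
E
```

```text
3.25 [ 488.30280757 -129.49635376  100.50870561] [  13.89764503 -256.86039916] [ 1.05663384e-01  9.94401771e-01 -5.37188748e-04  2.80111585e-04] [-2.87052817 -3.87901422  5.69067639] 0.23395969019695478 39.31151032447815
41.91315919881847 -92.87515037985253
0 -93.0 vise [  13.9 -256.9] tool cm [ 0.   -0.01]
1 -110.0 vise [   1.6 -254.5] tool cm [1.23 0.24]
2 -127.0 vise [  -9.4 -248.4] tool cm [2.33 0.84]
3 -144.0 vise [ -18.2 -239.4] tool cm [3.21 1.74]
4 -162.0 vise [ -23.9 -228.2] tool cm [3.78 2.86]
5 -179.0 vise [ -26.  -215.9] tool cm [3.99 4.1 ]
6 -196.0 vise [ -24.4 -203.4] tool cm [3.83 5.34]
7 -213.0 vise [ -19.1 -192. ] tool cm [3.3  6.49]
8 -230.0 vise [ -10.8 -182.6] tool cm [2.47 7.42]
9 -248.0 vise [  -0.  -176.2] tool cm [1.39 8.07]
10 -265.0 vise [  12.2 -173.2] tool cm [0.17 8.37]
11 -282.0 vise [  24.7 -173.9] tool cm [-1.08  8.3 ]
12 -299.0 vise [  36.5 -178.3] tool cm [-2.26  7.85]
13 -316.0 vise [  46.4 -186. ] tool cm [-3.25  7.09]
14 -334.0 vise [  53.6 -196.3] tool cm [-3.97  6.06]
15 -351.0 vise [  57.4 -208.2] tool cm [-4.36  4.86]
```

{"fn": "play_rows", "kwargs": {
  "linear": [
    [0.5,0.05,-0.2],
    [1.23,0.24,-0.2],
    [2.33,0.84,-0.2],
    [3.21,1.74,-0.2],
    [3.78,2.86,-0.2],
    [3.99,4.1,-0.2],
    [3.83,5.34,-0.2],
    [3.3,6.49,-0.2],
    [2.47,7.42,-0.2],
    [1.39,8.07,-0.2],
    [1.39,8.07,-0.2]
  ],
  "spin": [0,0,0,0,0,0,0,0,0,0,0]
}}

```text
t: 4.35
tcp_pos: [491.3, -47.7, 100.7]
orientation: [0.105, 0.994, -0.002, -0.001]
contact_force: [1.1, -4.6, -6.2]
finger_gap: 0.231
grip_force: 40.9
```

```bash
cat > m2.py <<'E'
from v import *
s=readout.state();p=tov(s['tcp_pos']);F=s['contact_force'];print(s['t'],s['tcp_pos'],p,'Fvise',np.array(F[:2])@X,np.array(F[:2])@Y,F[2],s['finger_gap'],s['grip_force'])
d=p-[16,-215];print('r,phi',np.hypot(*d),np.degrees(np.arctan2(d[1],d[0])))
c=cam('wrist');P=cloud(c);d=P[...,:2]-O;V=np.stack([d@X,d@Y,P[...,2]],-1).reshape(-1,3);np.save('V.npy',V)
def rng(n,lo,hi,xl,xh,yl,yh):
    q=V[(V[:,2]>lo)&(V[:,2]<hi)&(V[:,0]>xl)&(V[:,0]<xh)&(V[:,1]>yl)&(V[:,1]<yh)]
    if len(q)>20:
        r=cv2.minAreaRect(np.ascontiguousarray(q[:,:2],dtype=np.float32))
        print(n,len(q),'x',np.round(np.percentile(q[:,0],[.5,99.5]),1),'y',np.round(np.percentile(q[:,1],[.5,99.5]),1),'z',np.median(q[:,2]),np.round(r[0],1),np.round(r[1],1),round(r[2],2))
rng('jaw',53,61,-110,-30,-160,-60)
rng('mouldtop',69,75,-110,110,-95,85)
rng('tray',114,126,-95,95,-90,75)
E
python3 m2.py
```

```text
4.35 [491.29321978 -47.71079092 100.65296168] [  -0.46279597 -176.28994187] Fvise 2.07851310833845 -4.2342946424539445 -6.162980342420454 0.23138312141002096 40.89105248451233
r,phi 42.06533313561691 113.03930773588343
jaw 8665 x [-89.3 -30.2] y [-125.6  -86.7] z 58.330635092674726 [ -59.7 -106.1] [59.9 39.8] 0.73
mouldtop 17043 x [-90.4  67.7] y [-89.4 -55.6] z 72.45666730019147 [ -8.9 -68.2] [163.9  37.1] 2.72
tray 4234 x [-25.5  54. ] y [-72.1 -60.9] z 119.11671134399323 [ 12.6 -66.4] [85.7  9.3] 2.72
```

{"fn": "play_rows", "kwargs": {
  "linear": [
    [-0.6,0.18,0.1],
    [-1.22,0.3,0.1],
    [-1.85,0.3,0.1],
    [-2.47,0.23,0.1],
    [-3.07,0.03,0.1],
    [-3.65,-0.22,0.1],
    [-3.65,-0.22,0.1],
    [-3.65,-0.22,0.1]
  ],
  "spin": [0,0,0,0,0,0,0,0]
}}

```text
t: 5.2
tcp_pos: [525.0, -55.7, 100.5]
orientation: [0.105, 0.994, 0.0, -0.002]
contact_force: [-5.1, -1.5, 4.0]
finger_gap: 0.233
grip_force: 41.8
```

```bash
python3 m2.py
```

```text
5.2 [525.01078371 -55.74606268 100.51137036] [  34.1913391  -177.01838687] Fvise -4.7130404105830985 -2.539811020131118 4.0075864808427095 0.23338631665631482 41.80201292037964
r,phi 42.1132728995915 64.40785351187533
jaw 8404 x [-83.5 -30.3] y [-117.2  -83.8] z 58.43616644714825 [ -57.  -100.3] [54.1 34.5] 0.11
mouldtop 20102 x [-80.6 103.3] y [-86.1 -50.3] z 72.43809889343889 [ 12.6 -76.4] [189.1  47.8] 5.6
tray 2145 x [29.  83.5] y [-68.  -58.6] z 118.42933440605437 [ 55.6 -66.2] [60.9  7.7] 9.67
```

{"fn": "play_rows", "kwargs": {
  "linear": [
    [-0.52,-0.35,0],
    [-0.99,-0.76,0],
    [-1.38,-1.25,0],
    [-1.71,-1.79,0],
    [-1.71,-1.79,0],
    [-1.71,-1.79,0]
  ],
  "spin": [0,0,0,0,0,0]
}}

```text
t: 5.85
tcp_pos: [538.8, -74.7, 100.5]
orientation: [0.105, 0.995, 0.002, -0.002]
contact_force: [-4.2, 4.4, 3.3]
finger_gap: 0.231
grip_force: 41.7
```

```bash
python3 m2.py; python3 -c "
import numpy as np
a=np.radians(-92.875-0.3*57.2958*14);b=lambda f:42*np.array([-np.cos(f),np.sin(f)])/10
for k in range(1,10): print(round(np.degrees(a)-k*5),np.round(b(a-np.radians(5*k))-b(a),2))"
```

```text
5.85 [538.8013632  -74.67235818 100.53265991] [  51.67006623 -192.60295751] Fvise -5.0716903014128425 3.438491007109725 3.33761703603133 0.2306561614173102 41.701889634132385
r,phi 42.118655453920546 32.12449043510604
jaw 6546 x [-65.8 -30.1] y [-111.7  -79.1] z 58.50867350403918 [-48.5 -95.3] [33.7 37. ] 89.98
mouldtop 15633 x [-62.4 105. ] y [-94.3 -43.1] z 72.42279822096737 [ 24.6 -81.5] [177.4  48.4] 13.43
-339 [-0.15 -0.33]
-344 [-0.27 -0.68]
-349 [-0.36 -1.04]
-354 [-0.41 -1.4 ]
-359 [-0.44 -1.76]
-364 [-0.43 -2.13]
-369 [-0.39 -2.49]
-374 [-0.32 -2.85]
-379 [-0.22 -3.21]
```

{"fn": "play_rows", "kwargs": {
  "linear": [
    [-0.15,-0.33,0],
    [-0.27,-0.68,0],
    [-0.36,-1.04,0],
    [-0.41,-1.4,0],
    [-0.44,-1.76,0],
    [-0.43,-2.13,0],
    [-0.43,-2.13,0],
    [-0.39,-2.49,0],
    [-0.39,-2.49,0]
  ],
  "spin": [0,0,0,0,0,0,0,0,0]
}}

```text
t: 6.8
tcp_pos: [540.4, -97.7, 100.6]
orientation: [0.104, 0.995, 0.003, 0.001]
contact_force: [3.9, 7.3, -2.6]
finger_gap: 0.231
grip_force: 41.2
```

```bash
python3 m2.py
```

```text
6.8 [540.38560639 -97.65186023 100.64670983] [  58.0746693  -214.72869818] Fvise 2.267302139137164 7.930808186523276 -2.5520077197087727 0.2312088757473058 41.18333280086517
r,phi 42.075543982106616 0.36944399746547685
jaw 3898 x [-59.8 -30.3] y [-106.3  -86. ] z 58.7134335652522 [-45.5 -95.6] [30.5 22.6] 0.28
mouldtop 3137 x [ 39.7 105.3] y [-94.8 -62.2] z 72.42604943065751 [ 71.9 -81.5] [74.9 27.2] 12.84
```

{"fn": "play_rows", "kwargs": {
  "linear": [
    [0.03,-0.18,0],
    [0.07,-0.38,0],
    [0.07,-0.38,0],
    [0.07,-0.38,0]
  ],
  "spin": [0,0,0,0]
}}

```text
t: 7.25
tcp_pos: [539.7, -100.4, 100.7]
orientation: [0.103, 0.995, 0.003, 0.002]
contact_force: [6.5, 9.1, -5.7]
finger_gap: 0.23
grip_force: 41.1
```

```bash
python3 m2.py
```

```text
7.25 [ 539.72488879 -100.3852645   100.69524078] [  58.00650952 -217.53999697] Fvise 4.410469397530206 10.227179921955237 -5.686594878482532 0.2296868235143205 41.07955276966095
r,phi 42.08323212821892 -3.4602763060786796
jaw 3385 x [-59.9 -30. ] y [-105.9  -88.8] z 58.64067350341389 [-45.3 -97. ] [31.  18.8] 1.88
mouldtop 2446 x [ 49.7 105.2] y [-94.9 -64.5] z 72.42791748899629 [ 77.5 -81.7] [62.3 25. ] 12.42
```

{"fn": "play_rows", "kwargs": {
  "linear": [
    [0,0,0],
    [0,0,0],
    [0,0,0],
    [0,0,0],
    [0,0,-3],
    [0,0,-8],
    [0,4,-13],
    [0,9,-17],
    [0,13,-20],
    [2,16,-22],
    [3,16,-22],
    [3,16,-22]
  ],
  "spin": [0,0,0,0,0,0,0,0,0,0,0,0],
  "fingers": 1
}}

```text
t: 8.5
tcp_pos: [540.9, 60.5, 322.9]
orientation: [0.102, 0.995, 0.001, 0.001]
contact_force: [0.1, -1.2, -0.2]
finger_gap: 1.003
grip_force: 0.0
```

```bash
cat > m3.py <<'E'
from m2 import *
V=V[~np.isnan(V[:,0])]
rng('jaw',53,61,-95,95,-116,-76)
rng('mould',69,75,-110,110,-90,85)
rng('tray',114,126,-100,100,-75,75)
rng('fj',55,64,-100,100,77,130)
q=V[(V[:,2]>108)&(abs(V[:,1])<110)&(abs(V[:,0])<110)]; print('maxz',q[:,2].max() if len(q) else 0)
save(c,'w6')
E
python3 m3.py
```

```text
8.5 [540.94867458  60.45795427 322.91147224] [ 25.21249673 -60.07066217] Fvise 0.3119886109790429 -1.1100152078605057 -0.2059045342759649 1.0029221271138606 0.0
r,phi 155.20299550931287 86.59705258765246
jaw 1604 x [-89.2 -30.1] y [-105.   -76.3] z 58.411244119811755 [-59.7 -90.8] [28.8 59.3] 89.7
mouldtop 12680 x [-89.6 103.4] y [-93.2  72.3] z 71.80599527346175 [  8.3 -10.3] [169.5 196.6] 90.0
tray 6661 x [-71.7  87.3] y [-60.5  58.8] z 120.16766049968953 [ 8.2 -0.6] [120.1 160.4] 89.81
jaw 4781 x [-88.6  88.9] y [-107.7  -76.3] z 58.476115122833335 [  0.7 -92.6] [179.9  32.8] 0.09
mould 12488 x [-89.6 103.4] y [-88.2  72.3] z 71.77966648977517 [ 8.3 -7.7] [164.4 196.6] 90.0
tray 6661 x [-71.7  87.3] y [-60.5  58.8] z 120.16766049968953 [ 8.2 -0.6] [120.1 160.4] 89.81
fj 5623 x [-88.6  88.3] y [ 79.  109.4] z 60.63821845368193 [ 0.5 94.5] [178.7  32. ] 0.48
maxz 408.3428980664416
```

View pics/w6.png

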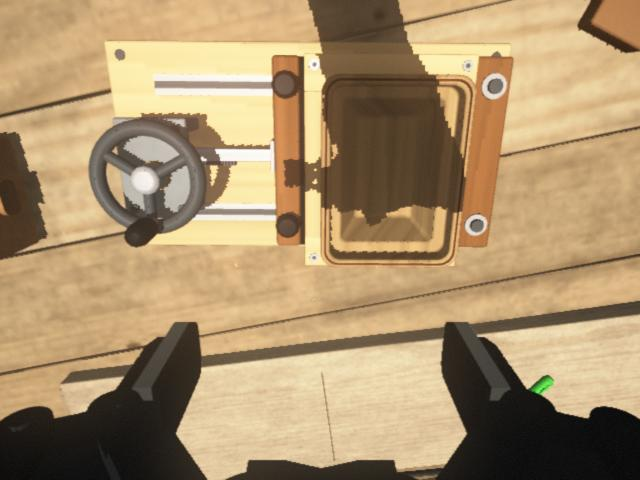

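{"fn": "play_rows", "kwargs": {
  "linear": [
    [-2,0.2,4],
    [-4.3,0.35,8],
    [-4.3,0.35,12],
    [-4.3,0.35,16],
    [-4.3,0.35,17.5],
    [-4.3,0.35,17.5],
    [-4.3,0.35,17.5],
    [-4.3,0.35,17.5]
  ],
  "spin": [0,0,0,0,0,0,0,0],
  "fingers": 0.1,
  "newtons": 35
}}

```text
t: 9.35
tcp_pos: [585.5, 51.0, 148.5]
orientation: [0.105, 0.994, 0.001, 0.002]
contact_force: [-0.3, 0.2, 0.4]
finger_gap: 0.547
grip_force: 0.0
```

```bash
python3 m3.py; python3 -c "
from h import *
print(Rn.from_quat(readout.state()['orientation']).as_matrix().round(4))"
```

```text
9.35 [585.52604515  50.95819842 148.46079025] [ 70.79066122 -59.93557077] Fvise -0.33974091305875204 0.15684917241334473 0.42674651273372 0.5473332263697577 0.0
r,phi 164.45970257180244 70.53958367140893
jaw 3136 x [-54.9 -30.2] y [-105.   -76.8] z 58.566818019001815 [-42.8 -90.9] [28.8 25.3] 89.83
mouldtop 29600 x [-50.8 102.3] y [-92.  29.] z 70.60540955182312 [ 27.2 -32.2] [125.5 159.2] 89.49
tray 18631 x [-43.4  86.7] y [-60.5  58.6] z 120.06571148718658 [21.4 -0.4] [132.6 120.2] 0.06
jaw 13084 x [-54.3  88.1] y [-107.8  -76.7] z 58.55314171392085 [ 17.1 -92.8] [ 32.5 145. ] 89.94
mould 29346 x [-50.8 102.3] y [-86.9  29.1] z 70.58408384865635 [ 31.8 -27.4] [118.2 159.2] 83.15
tray 18631 x [-43.4  86.7] y [-60.5  58.6] z 120.06571148718658 [21.4 -0.4] [132.6 120.2] 0.06
fj 2539 x [-21.2  88.3] y [ 99.3 109.7] z 60.577561785491355 [ 32.1 104.3] [ 11.7 114.6] 89.72
maxz 233.83082061260248
[[-0.9778  0.2093  0.0041]
 [ 0.2093  0.9778  0.001 ]
 [-0.0038  0.0019 -1.    ]]
```

View pics/w6.png

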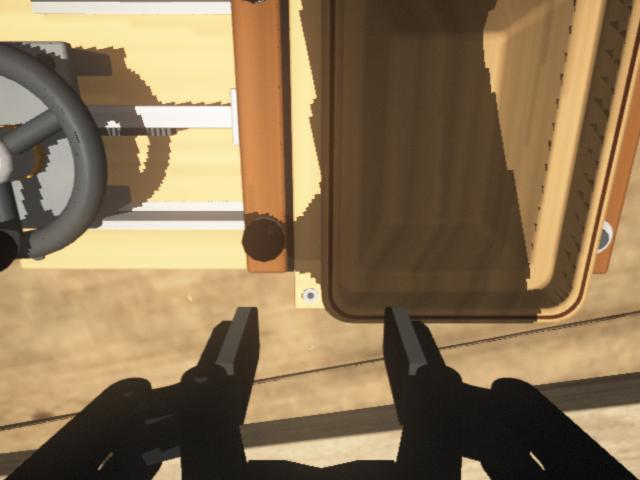

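{"fn": "play_rows", "kwargs": {
  "linear": [
    [0.3,0.35,1.5],
    [0.3,0.35,3],
    [0.3,0.35,4.4],
    [0.3,0.35,4.5],
    [0.3,0.35,4.5]
  ],
  "spin": [0,0,0,0,0]
}}

```text
t: 9.9
tcp_pos: [581.1, 55.0, 100.1]
orientation: [0.105, 0.994, -0.0, -0.001]
contact_force: [0.2, -1.2, 0.2]
finger_gap: 0.546
grip_force: 0.0
```

{"fn": "play_rows", "kwargs": {
  "linear": [
    [0,0,0],
    [0,0,0],
    [0,0,0],
    [0,0,0],
    [0,0,0]
  ],
  "spin": [0,0,0,0,0],
  "fingers": -1,
  "newtons": 35
}}

```text
t: 10.4
tcp_pos: [582.1, 55.5, 101.5]
orientation: [0.105, 0.994, 0.0, 0.001]
contact_force: [-0.1, 1.2, 2.3]
finger_gap: 0.084
grip_force: 37.8
```

{"fn": "play_rows", "kwargs": {
  "linear": [
    [0.03,0,-0.3],
    [0.06,0,-0.6],
    [0.1,0,-0.9],
    [0.15,0,-1.2],
    [0.2,0,-1.5],
    [0.27,0,-1.8],
    [0.35,0,-2.1],
    [0.35,0,-2.1]
  ],
  "spin": [0,0,0,0,0,0,0,0]
}}

```text
t: 11.2
tcp_pos: [577.4, 56.2, 122.6]
orientation: [0.105, 0.995, 0.0, -0.001]
contact_force: [-3.7, 1.4, -5.8]
finger_gap: 0.082
grip_force: 36.2
```

```bash
cat > m4.py <<'E'
from m2 import *
print('q',np.round(s['orientation'],3))
W=cam('scene');P=cloud(W)
M=[]
for p in (V[~np.isnan(V[:,0])],np.c_[(P[...,:2].reshape(-1,2)-O)@X,(P[...,:2].reshape(-1,2)-O)@Y,P[...,2].ravel()]):
    for xl,xh,yl,yh in((-75,-55,53,60),(-75,-55,-60,-53),(-40,10,53,60),(70,90,53,60),(80,90,-30,30),(-73,-66,-40,40)):
        q=p[(p[:,0]>xl)&(p[:,0]<xh)&(p[:,1]>yl)&(p[:,1]<yh)&(p[:,2]>100)&(p[:,2]<260)]
        if len(q)>4: print((xl,yl),len(q),np.round(np.percentile(q[:,2],[5,50,95]),1),end=' ')
    q=p[(p[:,2]>67)&(p[:,2]<78)&(p[:,0]>-100)&(p[:,0]<110)&(p[:,1]>-73)&(p[:,1]<73)]
    print('\nmould z',len(q),[np.round(np.median(q[m,2]),1) for m in (q[:,0]<-76,q[:,0]>92) if m.sum()>5])
save(c,'w7');save(W,'s7',(220,180,340,300),5)
E
python3 m4.py
```

```text
11.2 [577.41015762  56.15564785 122.56115919] [ 61.75971381 -56.57058937] Fvise -3.942789841328712 0.6117577984313743 -5.797560137731995 0.08244889318902564 36.23750768732009
r,phi 164.90551707460827 73.88951336431093
jaw 4092 x [-59.5 -30.1] y [-104.9  -77. ] z 58.55440318340327 [-45.2 -91.1] [28.6 30.2] 89.98
mouldtop 9715 x [-56.9  83.2] y [-94.4  17.6] z 72.38716144020646 [ 14.8 -35.4] [145.  119.2] 0.0
tray 21341 x [-44.9  77.7] y [-60.4  51.2] z 119.38683928246178 [17.4 -5.3] [119.1 124.2] 87.01
q [ 0.105  0.995  0.    -0.001]
(70, 53) 120 [139.4 140.1 141. ] (80, -30) 400 [140.7 141.7 142.6] 
mould z 13706 []
(-75, -60) 22 [101.4 111.6 122.8] (-40, 53) 17 [108.7 124.6 128.9] (80, -30) 5 [121.4 136.9 139.3] (-73, -40) 19 [101.8 118.1 121.3] 
mould z 483 [np.float64(69.9), np.float64(70.0)]
```

View pics/s7.png

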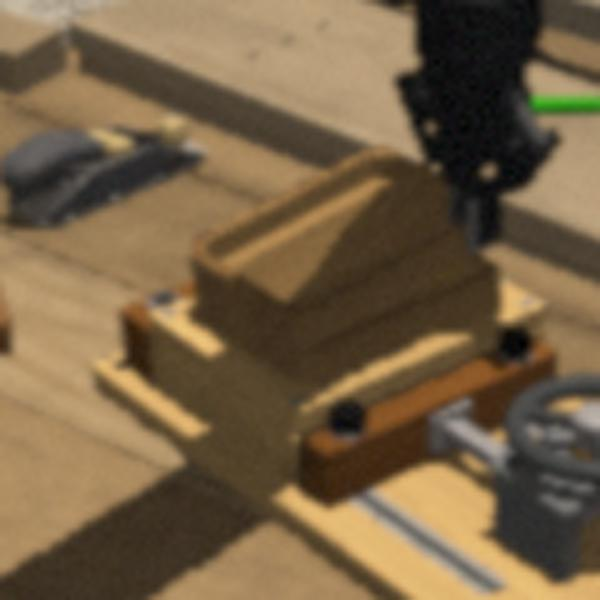

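{"fn": "play_rows", "kwargs": {
  "linear": [
    [0.08,0,-0.3],
    [0.17,0,-0.7],
    [0.27,0,-1.1],
    [0.38,0,-1.5],
    [0.5,0,-1.9],
    [0.62,0,-2.3],
    [0.75,0,-2.6],
    [0.75,0,-2.6]
  ],
  "spin": [0,0,0,0,0,0,0,0]
}}

```text
t: 12.1
tcp_pos: [571.3, 57.5, 148.8]
orientation: [0.105, 0.994, 0.0, 0.001]
contact_force: [-0.2, -0.2, -1.9]
finger_gap: 0.083
grip_force: 36.2
```

```bash
python3 m4.py
```

```text
12.1 [571.30184338  57.48386699 148.77627668] [ 55.50866475 -56.56320513] Fvise -0.09879935419001726 -0.2685117928512403 -1.8646042782837788 0.0834291906629429 36.156188233871944
r,phi 163.28855611643348 75.99797931113042
jaw 3376 x [-70.2 -30.1] y [-105.  -77.] z 58.47338653678062 [-50.5 -91.1] [28.5 41.1] 89.56
mouldtop 8475 x [-67.6  87.5] y [-94.5 -63.9] z 72.42005463790213 [ 13.9 -79.3] [164.2  31.3] 0.01
tray 20209 x [-58.6  56.3] y [-41.5  39.2] z 120.13545001157681 [-0.9  3.7] [ 93.8 116.1] 89.69
q [0.105 0.994 0.    0.001]
(70, 53) 22 [167.2 168.  168.5] 
mould z 5443 []
(-75, 53) 5 [127.2 137.5 141.6] (-75, -60) 21 [119.2 137.9 143.7] (-40, 53) 20 [129.9 147.3 153. ] 
mould z 489 [np.float64(69.9), np.float64(69.3)]
```

View pics/s7.png

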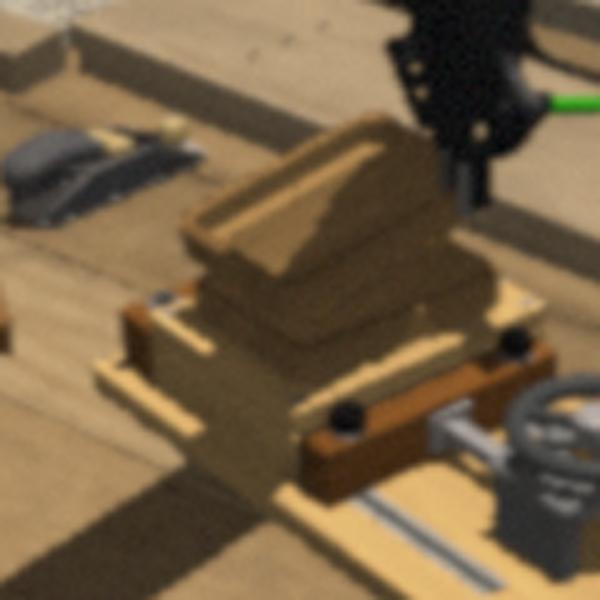

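{"fn": "play_rows", "kwargs": {
  "linear": [
    [-0.13,0,0.4],
    [-0.25,0,0.8],
    [-0.37,0,1.2],
    [-0.5,0,1.7],
    [-0.65,0,2.3],
    [-0.8,0,2.9],
    [-0.9,0,3.4],
    [-1.0,0,3.9],
    [-1.05,0,4.3],
    [-1.08,0,4.5],
    [-1.08,0,4.5]
  ],
  "spin": [0,0,0,0,0,0,0,0,0,0,0]
}}

```text
t: 13.3
tcp_pos: [582.8, 54.1, 104.8]
orientation: [0.106, 0.994, 0.0, 0.001]
contact_force: [-0.8, -3.6, 10.8]
finger_gap: 0.081
grip_force: 63.1
```

```bash
python3 m4.py
```

```text
13.3 [582.84319964  54.12328735 104.80598593] [ 67.49954361 -57.40891433] Fvise 0.011202198822340415 -3.706070938682689 10.759480822663361 0.08053012709778191 63.05549816970597
r,phi 165.7925006604379 71.90300988169754
jaw 3884 x [-50.5 -30. ] y [-104.9  -77.2] z 58.585308970167375 [-40.4 -91.2] [28.4 21. ] 89.7
mouldtop 9521 x [-47.5  79.8] y [-94.3 -17.2] z 72.42034798706422 [ 22. -46.] [ 84.1 130.7] 79.45
tray 20970 x [-38.1  82.5] y [-73.4  50.4] z 122.22973040578778 [29.3 -7.7] [126.7 126.3] 82.95
q [0.106 0.994 0.    0.001]
(80, -30) 6454 [109.4 121.4 131.1] 
mould z 22334 []
(-75, -60) 26 [101.5 111.9 120.7] (-40, 53) 11 [109.3 129.1 131.6] (80, -30) 32 [105.9 115.3 130.2] (-73, -40) 109 [104.1 118.3 129.8] 
mould z 528 [np.float64(69.7), np.float64(68.7)]
```

{"fn": "play_rows", "kwargs": {
  "linear": [
    [0,0,-0.3],
    [0,0,-0.3],
    [0,0,-0.3],
    [0,0,-0.3],
    [0,0,-3],
    [0,0,-7],
    [3,0,-11],
    [6,-3,-15],
    [8,-6,-19],
    [8,-6,-20],
    [8,-6,-20],
    [8,-6,-20]
  ],
  "spin": [0,0,0,0,0,0,0,0,0,0,0,0],
  "fingers": 0.1
}}

```text
t: 14.6
tcp_pos: [490.6, 13.9, 302.4]
orientation: [0.105, 0.994, 0.0, -0.0]
contact_force: [0.2, 0.4, -0.2]
finger_gap: 0.549
grip_force: 0.0
```

```bash
python3 m3.py; cat > m5.py <<'E'
import numpy as np
V=np.load('V.npy');V=V[~np.isnan(V[:,0])]
for xl,xh,yl,yh in((-76,-60,-64,-50),(-76,-60,50,64),(72,90,-64,-50),(72,90,50,64),(-20,30,-62,-52),(-20,30,52,62)):
    q=V[(V[:,0]>xl)&(V[:,0]<xh)&(V[:,1]>yl)&(V[:,1]<yh)&(V[:,2]>90)]
    print((xl,yl),len(q),np.round(np.percentile(q[:,2],[50,80,95]),1) if len(q) else '')
E
python3 m5.py
```

```text
14.6 [490.57639272  13.87378276 302.42233064] [ -14.17778163 -116.24768405] Fvise 0.1306353569328439 0.44052088424250074 -0.18819116523855034 0.548880638246009 0.0
r,phi 103.26043971560485 106.99266085388896
jaw 1687 x [-89.3 -30.1] y [-105.1  -75.6] z 58.41720672089906 [-59.7 -90.4] [29.7 59.4] 89.89
mouldtop 8433 x [-89.9 103.1] y [-93.6  72.5] z 72.56518361712784 [  7.8 -10.2] [169.5 195.5] 90.0
tray 6593 x [-70.8  86.6] y [-64.3  48.9] z 119.20909779645177 [ 9.2 -7.7] [113.9 160.1] 89.9
jaw 4810 x [-88.5  88.2] y [-107.8  -76.1] z 58.511358953584676 [  0.  -92.4] [178.7  32.8] 0.0
mould 8262 x [-89.9 103.1] y [-88.6  72.5] z 72.54749861321181 [ 7.8 -7.5] [195.2 164.6] 0.14
tray 6593 x [-70.8  86.6] y [-64.3  48.9] z 119.20909779645177 [ 9.2 -7.7] [113.9 160.1] 89.9
fj 2971 x [-88.9  87.7] y [ 80.4 109.5] z 60.68344000720481 [ 0.4 94.6] [178.7  31.4] 0.2
maxz 387.64806877879175
(-76, -64) 307 [120.6 121.9 122.7]
(-76, 50) 26 [136.1 136.7 137.2]
(72, -64) 106 [113.4 120.3 121.1]
(72, 50) 41 [135.9 136.3 137.3]
(-20, -62) 664 [120.8 216.6 363.1]
(-20, 52) 125 [136.2 136.8 137.3]
```

```bash
python3 - <<'E'
import numpy as np
V=np.load('V.npy');V=V[~np.isnan(V[:,0])]
for lo,hi in ((129,142),(115,125)):
  for xl,xh in((-60,-20),(-20,30),(30,75)):
    q=V[(V[:,0]>xl)&(V[:,0]<xh)&(abs(V[:,1])<75)&(V[:,2]>lo)&(V[:,2]<hi)]
    print(lo,xl,len(q),np.round(np.percentile(q[:,1],[1,5,50,95,99]),1))
q=V[(V[:,2]>133)&(V[:,2]<142)&(abs(V[:,1])<75)&(abs(V[:,0])<100)];print(np.percentile(q,[.5,99.5],axis=0))
E
```

```text
129 -60 758 [44.8 46.3 48.7 53.2 53.8]
129 -20 826 [46.  46.4 48.6 53.1 53.8]
129 30 641 [45.9 46.3 48.6 53.  53.6]
115 -60 1495 [-64.1 -63.5  40.7  48.5  48.9]
115 -20 1553 [-64.3 -63.7  41.4  48.5  48.9]
115 30 1228 [-64.4 -63.8  41.2  48.4  48.8]
[[-70.03746393  22.9859994  133.040211  ]
 [ 87.76691428  53.93580094 138.131073  ]]
```

{"fn": "play_rows", "kwargs": {
  "linear": [
    [-0.5,5,2],
    [-1,9,5],
    [-2,13,8],
    [-2.2,16.7,10],
    [-2.2,16.7,13],
    [-2.2,16.7,14],
    [-2.2,16.7,14],
    [-2.2,16.7,14],
    [-2.2,16.7,14]
  ],
  "spin": [0,0,0,0,0,0,0,0,0],
  "fingers": 0.1
}}

```text
t: 15.55
tcp_pos: [548.2, 171.3, 164.6]
orientation: [0.106, 0.994, 0.001, 0.001]
contact_force: [0.2, 0.9, 0.9]
finger_gap: 0.552
grip_force: 0.0
```

```bash
python3 m3.py|head -3; python3 m5.py; python3 - <<'E'
import numpy as np
V=np.load('V.npy');V=V[~np.isnan(V[:,0])]
q=V[(V[:,2]>133)&(V[:,2]<139)&(abs(V[:,1])<75)&(V[:,1]>20)&(V[:,0]<60)&(V[:,0]>-55)];print(len(q),np.percentile(q,[1,50,99],axis=0))
E
```

```text
15.55 [548.1937569  171.30573763 164.60343905] [ 8.86907008 49.80478867] Fvise -0.0024144492217975377 0.9150090885346379 0.8968113959463268 0.5523422028419669 0.0
r,phi 264.90078569949225 91.5425456300133
jaw 1348 x [-89.3 -30.8] y [-104.7  -82.4] z 58.56927780496184 [-59.7 -93.2] [23.7 59.2] 89.99
(-76, -64) 639 [121.1 121.9 122.7]
(-76, 50) 401 [124.3 135.3 136.3]
(72, -64) 177 [104.3 107.6 110.9]
(72, 50) 150 [135.5 136.2 136.8]
(-20, -62) 3719 [114.8 120.4 121.3]
(-20, 52) 2029 [136.6 240.6 242.9]
4414 [[-54.19139243  46.50719762 133.46255116]
 [ -5.98526866  50.56496457 135.968131  ]
 [ 58.36443216  54.56404415 137.56158614]]
```

{"fn": "play_rows", "kwargs": {
  "linear": [
    [0,0.15,2],
    [0,0.15,3.5],
    [0,0.15,4.2],
    [0,0.15,4.2],
    [0,0.15,4.2]
  ],
  "spin": [0,0,0,0,0]
}}

```text
t: 16.1
tcp_pos: [547.7, 173.4, 121.3]
orientation: [0.105, 0.994, 0.0, 0.0]
contact_force: [-0.2, 0.7, 0.0]
finger_gap: 0.548
grip_force: 0.0
```

{"fn": "play_rows", "kwargs": {
  "linear": [
    [0,0,0],
    [0,0,0],
    [0,0,0],
    [0,0,0],
    [0,0,0],
    [0,0,0]
  ],
  "spin": [0,0,0,0,0,0],
  "fingers": -1,
  "newtons": 80
}}

```text
t: 16.7
tcp_pos: [547.8, 174.2, 121.2]
orientation: [0.105, 0.994, 0.001, 0.0]
contact_force: [1.4, 1.9, -0.8]
finger_gap: 0.067
grip_force: 77.6
```

```bash
python3 m3.py|head -2; python3 m5.py
```

```text
16.7 [547.77674198 174.17505707 121.23670734] [ 7.85511473 52.52118151] Fvise 0.940996433585501 2.115009569174057 -0.7720971318528274 0.06743735736070883 77.61165183736011
r,phi 267.64514139613 91.74387477062477
(-76, -64) 281 [120.5 122.9 123.7]
(-76, 50) 760 [127.3 135.2 136.2]
(72, -64) 305 [109.2 118.2 122.2]
(72, 50) 14 [120.7 125.  126. ]
(-20, -62) 6521 [116.5 122.  122.9]
(-20, 52) 6778 [167.9 195.8 202. ]
```

{"fn": "play_rows", "kwargs": {
  "linear": [
    [0,0,-0.3],
    [0,0,-0.7],
    [0,0,-1.2],
    [0,0,-1.8],
    [0,0,-2.5],
    [0,0,-3.2],
    [0,0,-4],
    [0,0,-4]
  ],
  "spin": [0,0,0,0,0,0,0,0]
}}

```text
t: 17.55
tcp_pos: [548.3, 173.7, 162.6]
orientation: [0.105, 0.994, 0.001, 0.001]
contact_force: [-0.2, 0.2, -1.4]
finger_gap: 0.067
grip_force: 78.5
```

```bash
python3 m3.py|head -2; python3 m5.py;  cat > m6.py <<'E'
from h import *
# rim plane from wrist cam in tool frame
c=cam('wrist');P=cloud(c);s=readout.state();z=c['z_map']
from v import tov,O,X,Y
d=P[...,:2]-O;V=np.stack([d@X,d@Y,P[...,2]],-1)
t=s['tcp_pos'][2]
for n,(xl,xh,yl,yh) in dict(nearx=(-72,-64,-40,40),farx=(75,92,-40,20),ymin=(-50,60,-66,-52),yp1=(-65,-30,46,62),yp2=(40,75,46,62)).items():
    q=V[(V[...,0]>xl)&(V[...,0]<xh)&(V[...,1]>yl)&(V[...,1]<yh)&(V[...,2]>t-40)&(V[...,2]<t+45)]
    print(n,len(q),np.round(np.percentile(q[:,2],[5,50,90,97]),1) if len(q)>3 else '')
print('tcpz',t,s['contact_force'],s['grip_force'])
E
python3 m6.py
```

```text
17.55 [548.3343168  173.70741137 162.62775786] [ 8.49892236 52.18192656] Fvise -0.2260103466916754 0.17994734280955754 -1.4336057506304574 0.06726503431079418 78.45820862799883
r,phi 267.2872014231517 91.60814480615873
(-76, -64) 142 [156.5 162.9 165.4]
(-76, 50) 615 [163.  176.4 177.3]
(72, -64) 131 [154.9 157.9 161.4]
(72, 50) 0 
(-20, -62) 7188 [164.5 171.7 172.8]
(-20, 52) 6823 [210.9 237.5 243.7]
nearx 6767 [165.2 173.9 175.5 176.1]
farx 101 [153.6 154.4 155.5 156.4]
ymin 14797 [152.7 162.5 171.6 172.2]
yp1 3091 [167.5 175.9 176.7 177.1]
yp2 1054 [157.9 175.7 176.5 176.8]
tcpz 161.2399686585591 [-0.15475462 -0.31288964 -1.64131929] 78.45273273065686
```

{"fn": "play_rows", "kwargs": {
  "linear": [
    [0,0,-1],
    [0,0,-2.5],
    [0,0,-4],
    [0,0,-5.5],
    [0,0,-7],
    [0,0,-8.5],
    [0,0,-9.5],
    [0,0,-10.3],
    [0,0,-10.5],
    [0,0,-10.5],
    [0,0,-10.5],
    [0,0,-10.5]
  ],
  "spin": [0,0,0,0,0,0,0,0,0,0,0,0]
}}

```text
t: 18.85
tcp_pos: [547.1, 173.4, 265.2]
orientation: [0.105, 0.994, -0.0, -0.001]
contact_force: [-0.1, -0.1, -1.9]
finger_gap: 0.065
grip_force: 78.5
```

{"fn": "play_rows", "kwargs": {
  "linear": [
    [0,0,0],
    [0,0,0],
    [0,0,0],
    [0,0,0],
    [0,0,0],
    [0,0,0]
  ],
  "spin": [0,0,0,0,0,0]
}}

```text
t: 19.45
tcp_pos: [547.4, 173.5, 266.0]
orientation: [0.105, 0.994, 0.0, 0.0]
contact_force: [0.5, 0.0, -1.9]
finger_gap: 0.068
grip_force: 78.5
```

```bash
python3 m6.py; python3 - <<'E'
from v import *
c=cam('scene');P=cloud(c);d=P[...,:2]-O;V=np.stack([d@X,d@Y,P[...,2]],-1).reshape(-1,3)
def b(n,xl,xh,yl,yh,lo,hi):
    q=V[(V[:,0]>xl)&(V[:,0]<xh)&(V[:,1]>yl)&(V[:,1]<yh)&(V[:,2]>lo)&(V[:,2]<hi)];print(n,len(q),np.round(np.percentile(q,[2,50,98],axis=0),1).tolist() if len(q) else '')
b('lower tray',-80,95,-70,70,80,130)
b('mouldtop',-98,112,-75,75,62,78)
b('jaw',-95,95,-115,-76,52,64)
b('tray',-90,110,-75,75,200,300)
for x in(-70,0,60):b('rim%d'%x,x,x+15,-66,66,230,300)
E
```

```text
nearx 7167 [268.7 278.2 279.7 280.3]
farx 94 [257.7 258.5 259.6 260.4]
ymin 14981 [256.8 266.6 275.7 276.4]
yp1 3022 [277.7 280.1 281.  281.4]
yp2 1042 [263.7 279.7 280.5 280.9]
tcpz 265.9972794864207 [-0.42375075  0.04903586 -1.02376445] 78.52945391088724
lower tray 656 [[-75.1, -64.5, 80.5], [-0.9, -6.9, 88.8], [83.1, 56.1, 95.9]]
mouldtop 848 [[-92.9, -74.3, 62.8], [-14.8, -10.0, 70.1], [95.7, 63.9, 77.3]]
jaw 344 [[-88.9, -109.1, 52.3], [-5.8, -95.0, 56.2], [81.3, -76.4, 63.2]]
tray 1629 [[-73.6, -67.2, 223.5], [7.6, 15.1, 259.8], [82.2, 52.1, 291.0]]
rim-70 89 [[-69.7, -65.4, 251.7], [-65.7, -51.4, 271.7], [-55.9, 49.8, 278.2]]
rim0 132 [[0.7, -65.5, 231.1], [6.6, 33.1, 260.0], [14.1, 49.8, 298.7]]
rim60 172 [[60.8, -65.3, 234.3], [66.6, 16.3, 254.6], [74.5, 51.3, 276.2]]
```

Tray is level (tilt about 0.04 rad), with its rim at about 276–281 mm. The lower tray is seated at 96 mm and the mould is clamped.

```bash
python3 -c "
from workcell import finish_job;print(finish_job())"
```

```text
the job is handed in; nothing more can be done
None
```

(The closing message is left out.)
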